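Fetch the master ring from behind the ball cartons

TASK

The master ring for the bore gauge is boxed in by three ball cartons in the tray. First move all three cartons out onto the black mat, then take the ring and set it down gently and flat on the round steel stage of the gauge, over its two small pins. Then put each carton back upright in the bay of its own colour, centred and square, so that the ball grades do not get mixed.

Things in the scene. Friction and masses are not known exactly. Their poses are not given: they have to be found in the camera images.
- carton_red: closed kraft-brown carton of bearing balls with a red label on its lid and sides; square, 64 x 64 mm, 100 mm tall, rigid, about 0.55 kg, loose. Origin: centre of its underside; z up, x and y square to its sides. At the start it stands in the red bay.
- carton_blue: closed kraft-brown carton of bearing balls with a blue label on its lid and sides; square, 64 x 64 mm, 100 mm tall, rigid, about 0.55 kg, loose. Origin: centre of its underside; z up, x and y square to its sides. At the start it stands in the blue bay.
- carton_green: closed kraft-brown carton of bearing balls with a green label on its lid and sides; square, 64 x 64 mm, 100 mm tall, rigid, about 0.55 kg, loose. Origin: centre of its underside; z up, x and y square to its sides. At the start it stands in the green bay.
- bay_red: red liner plate, 78 x 78 mm and 2 mm thick, fixed on the floor of the tray; it shows as a red border round the carton that stands on it. Origin: centre of its underside (4 mm above the bench); z up, x and y along the sides of the tray, y along its long side. Its top, 2 mm above the origin, is where the red carton belongs.
- bay_blue: blue liner plate, 78 x 78 mm and 2 mm thick, fixed on the floor of the tray; it shows as a blue border round the carton that stands on it. Origin: centre of its underside (4 mm above the bench); z up, x and y along the sides of the tray, y along its long side. Its top, 2 mm above the origin, is where the blue carton belongs.
- bay_green: green liner plate, 78 x 78 mm and 2 mm thick, fixed on the floor of the tray; it shows as a green border round the carton that stands on it. Origin: centre of its underside (4 mm above the bench); z up, x and y along the sides of the tray, y along its long side. Its top, 2 mm above the origin, is where the green carton belongs.
- master_ring: master setting ring: bright steel ring lying flat, 60 mm outside diameter, 36 mm bore, 22 mm high, about 0.3 kg, with a yellow circle painted on its top face. Loose; it lies on the bare floor of the tray, in the middle of the back row. Origin: centre of its underside. Cartons stand about 20 mm from it on three sides, too tall for most grippers to reach down between them.
- tray: open aluminium tray, fixed, 176 x 258 mm, floor 4 mm, rim 20 mm high. Origin: centre of its underside; z up, x away from the robot, y along its long side. 2 x 3 places, 82 mm apart. Back row (+x): carton, ring, carton. Front row: a carton between a pile of plain rings and a tin (36 mm high or less), not part of the job; grip a carton by its upper half, above them.
- gauge: bench bore gauge, fixed: green base 40 mm high, round bright steel stage 100 mm across, its flat top 50 mm above the bench. Origin: on the bench under the stage's centre; z up, x towards the dial. Two brass pins, 12 mm high, 18 mm across together along x, stand in its middle; the ring goes over them. Behind the stage: a carriage 62 mm high from x = 50 mm, the dial, 150 mm high, from x = 112 mm.
- mat: black rubber mat lying on the clear side area, 300 x 130 mm and 3 mm thick, fixed and empty at the start. Origin: centre of its underside; z up, x along its long side. Room for three cartons in a row along x.

How it is judged:
On the way, in this order (a step that is already met when the one before it is completed fails the run):
1. all three cartons stand upright and released on the black mat, the master ring still in its place (x of carton_red in the frame of mat between -0.135 and 0.135 m and y of carton_red in the frame of mat between -0.05 and 0.05 m and z of each of carton_red, carton_blue, carton_green in the frame of mat below 0.007 m and angle between each of carton_red, carton_blue, carton_green's own z axis and vertical below 0.08 rad and contact force between the fingers and carton_red below 0.1 N and linear speed of each of carton_red, carton_blue, carton_green below 0.02 m/s and angular speed of each of carton_red, carton_blue, carton_green below 0.2 rad/s and x of carton_blue in the frame of mat between -0.135 and 0.135 m and y of carton_blue in the frame of mat between -0.05 and 0.05 m and contact force between the fingers and carton_blue below 0.1 N and x of carton_green in the frame of mat between -0.135 and 0.135 m and y of carton_green in the frame of mat between -0.05 and 0.05 m and contact force between the fingers and carton_green below 0.1 N and distance of master_ring from where it was at the start of the episode below 0.03 m), for 0.2 s.
2. the master ring lies flat and released on the stage of the gauge, over the pins, the cartons still on the mat (horizontal distance between master_ring and gauge below 0.012 m and z of master_ring in the frame of gauge between 0.046 and 0.053 m and angle between master_ring's own z axis and vertical below 0.06 rad and contact force between the fingers and master_ring below 0.1 N and linear speed of master_ring below 0.02 m/s and angular speed of master_ring below 0.2 rad/s and x of carton_red in the frame of mat between -0.15 and 0.15 m and y of carton_red in the frame of mat between -0.065 and 0.065 m and x of carton_blue in the frame of mat between -0.15 and 0.15 m and y of carton_blue in the frame of mat between -0.065 and 0.065 m and x of carton_green in the frame of mat between -0.15 and 0.15 m and y of carton_green in the frame of mat between -0.065 and 0.065 m), for 0.2 s.
At the end, for the whole second after the job is handed in: The master ring lies flat on the gauge's stage over the pins, its centre within 12 mm of the stage's centre; each carton stands upright in the bay of its own colour, within 13 mm of the bay's centre in each direction and square to it within 0.2 rad; all released and at rest (horizontal distance between master_ring and gauge below 0.012 m and z of master_ring in the frame of gauge between 0.046 and 0.053 m and angle between master_ring's own z axis and vertical below 0.06 rad and contact force between the fingers and master_ring below 0.1 N and linear speed of each of master_ring, carton_red, carton_blue, carton_green below 0.02 m/s and angular speed of each of master_ring, carton_red, carton_blue, carton_green below 0.2 rad/s and x of carton_red in the frame of bay_red between -0.013 and 0.013 m and y of carton_red in the frame of bay_red between -0.013 and 0.013 m and z of carton_red in the frame of bay_red below 0.006 m and angle between each of carton_red, carton_blue, carton_green's own z axis and vertical below 0.08 rad and (angle between the x axis of carton_red and the x axis of bay_red, either way round below 0.2 rad or angle between the x axis of carton_red and the y axis of bay_red, either way round below 0.2 rad) and x of carton_blue in the frame of bay_blue between -0.013 and 0.013 m and y of carton_blue in the frame of bay_blue between -0.013 and 0.013 m and z of carton_blue in the frame of bay_blue below 0.006 m and (angle between the x axis of carton_blue and the x axis of bay_blue, either way round below 0.2 rad or angle between the x axis of carton_blue and the y axis of bay_blue, either way round below 0.2 rad) and x of carton_green in the frame of bay_green between -0.013 and 0.013 m and y of carton_green in the frame of bay_green between -0.013 and 0.013 m and z of carton_green in the frame of bay_green below 0.006 m and (angle between the x axis of carton_green and the x axis of bay_green, either way round below 0.2 rad or angle between the x axis of carton_green and the y axis of bay_green, either way round below 0.2 rad)); the robot touches nothing.
It fails at once if the master ring is dropped onto the gauge (falls free at over 0.4 m/s, as from 8 mm or more) (horizontal distance between master_ring and gauge below 0.06 m and contact force between the fingers and master_ring below 0.1 N and linear speed of master_ring above 0.4 m/s).
It fails at once if a carton is tipped over (more than 0.6 rad) (angle between any of carton_red, carton_blue, carton_green's own z axis and vertical above 0.6 rad).
It also fails if it takes over 147 s, if anything falls off the work surface, if the arm or the gripper's body presses on something with over 40 N, if the wrist force passes 120 N, or if a joint passes its speed limit or range.

ROBOT

A 7-joint arm with a two-finger parallel gripper is mounted at the origin on the work surface. World frame = base frame: x ahead of the robot, y to its left, z up, the work surface at z = 0. Lengths are in m, angles in rad, forces in N, time in s.
With the tool pointing down it reaches from about 0.4 to 0.75 m from the base axis. Payload 19.5 kg.
Tool frame: the origin (TCP) lies midway between the tips of the shut fingers; the grasp point (between the pads) lies 19 mm behind it; z points along the fingers, y is the line along which they close (so a half turn about z gives the same grasp; the last joint's range is limited). The gripper opens to 85 mm and grips with 20 to 120 N. Pads are 22 mm wide; open, the fingers measure 114 mm over their backs; the gripper's body (76 mm by 85 mm) begins 54 mm behind the grasp point. The pads swing forward as they close: fully open they stand 13 mm farther back than shut.
Start: joints at [-1.332, 0.707, -0.028, 1.485, 0.022, 0.951, -0.075], TCP at [0.159, 0.552, 0.231] pointing down, gripper open.
Joint ranges: [-2.71, 2.71], [-0.32, 2.16], [-1.57, 1.52], [0, 2.45], [-1.46, 4.6], [0, 2.02], [-2.83, 2.83]. Speed limits (rad/s): [1.89, 1.89, 2.57, 2.57, 3.01, 3.01, 3.01].

INTERFACE

Orientations are given as a 3x3 rotation matrix whose columns are the frame's x, y, z axes.
In Python, from station import arm gives the robot as it stands.
- The arm moves only by the tool inch_along, called after ">>>" in YAML: its name, and indented under it one key for each argument. Schema: {"type":"object","properties":{"moves":{"type":"array","items":{"type":"array","items":{"type":"array","items":{"type":"number"},"minItems":5,"maxItems":5},"minItems":1,"maxItems":20},"minItems":1,"maxItems":1},"only":{"type":"string"},"quiet":{"type":"boolean"},"lines":{"type":"string"}},"required":["moves"],"additionalProperties":false}. moves is a list that holds a single list of rows (three levels of brackets), with 1 to 20 rows, each of 5 numbers: the finger opening in m, then dx, dy, dz in fractions of the full range, 1 being 0.6 m, then a turn about the tool's z in normalised numbers (1 is pi/2 rad); each row is the pose to reach, as a shift and turn from the pose commanded when the call began, along the tool's axes at that moment; what a row does not reach only later rows make up. A row lasts 1/10 s, in which the tool goes at most 0.05 m and 0.15 rad, less where a joint would pass 70% of its speed; a pose out of reach is approached as far as the arm can. The fingers move at their own pace and stop on an object; the grip force is fixed at half the most. Time passes only in rows, so rows that do not move let the fingers close. The tool returns the time, the measured TCP pose, the force, the opening and the grip force at its end. only (a regular expression) keeps the lines of the reply that match it, lines (a string "A,B") keeps lines A to B, and quiet returns only ok. No shift or turn number may pass 1 either way. Input that does not fit is refused with a message, and nothing moves.
- arm.read_state(): the state, without advancing time (a new reading comes with each control period).
- arm.camera(name): name is "side" or "top" or "wrist"; returns a dict with "frame" (480x640x3 uint8, blue, green, red), "camera_matrix" (3x3 intrinsics, pixels), "R" (3x3) and "t" (3): a world point X has camera coordinates R X + t; the wrist camera has in their place "tool_from_camera" (4x4, takes a point from camera to tool coordinates, whose origin is the TCP and whose axes are the flange's). Camera axes: x right, y down, z forward; pixel columns grow to the right and rows downward; lengths in m; the calibration is good to about 2 mm. A picture is of the moment at which its call begins: read the wrist's pose just before it. There is no depth.
- arm.sign_off(): hands the job in; it is judged then, once.
The state is a dict: "t": time; "joint_pos": joint angles; "joint_vel": joint speeds; "tau": joint torques, N m; "eef_pos": TCP position; "eef_rot": TCP orientation; "contact_force": force on the tool from outside, world axes, zero at the start; "wrist_torque": the same for the moment, N m; "width": finger opening in m; "gripper_force": force on a finger pad.
Only numpy, scipy, OpenCV 4.12 (cv2) and the standard library are available. Lean on these libraries where they do the work, as an engineer would, in place of code of your own. Each camera call takes 0.05 s, during which the arm holds its last target. There are 200 camera calls.

## Working session

There is one attempt and no reset: what is moved stays moved. The work goes in short steps, Python scripts to look and compute and a tool call to move; the robot and the scene stay as the last step left them, time stands still between calls to the robot, and variables do not carry over. Pictures are saved under pics/ and viewed, at most 14 in all, crops included, and the job is handed in when it is done.

```bash
ls; mkdir -p pics
```

Run:
```python
from station import arm
import cv2,numpy as np
s=arm.read_state(); print(s['t'],s['eef_pos'],s['eef_rot'],s['width'])
for n in ['top','side']:
    c=arm.camera(n); cv2.imwrite(f'pics/{n}0.png',c['frame']); np.savez(f'{n}.npz',K=c['camera_matrix'],R=c['R'],t=c['t']); print(n,c['camera_matrix'],c['R'],c['t'])
```

```text
pics
station.py
0.0 [0.15926052 0.55222104 0.23084775] [[-9.60834645e-01  2.77122180e-01 -2.86535049e-04]
 [ 2.77122327e-01  9.60834041e-01 -1.07744418e-03]
 [-2.32710516e-05 -1.11465096e-03 -9.99999379e-01]] 0.08545066779790138
top [[444.68820981   0.         321.28789797]
 [  0.         444.68820981 240.07934623]
 [  0.           0.           1.        ]] [[ 0.01412616 -0.99983058  0.01180118]
 [-0.99772609 -0.01487234 -0.06573784]
 [ 0.06590221 -0.01084572 -0.99776714]] [-0.00863282  0.50783872  0.89775419]
side [[595.61959301   0.         314.66322615]
 [  0.         595.61959301 235.36985044]
 [  0.           0.           1.        ]] [[ 0.95510321 -0.29584285 -0.01596442]
 [-0.18115752 -0.54051595 -0.82159873]
 [ 0.23443508  0.78760366 -0.56984267]] [-0.49330259  0.132629    1.11565031]
```

View pics/top0.png

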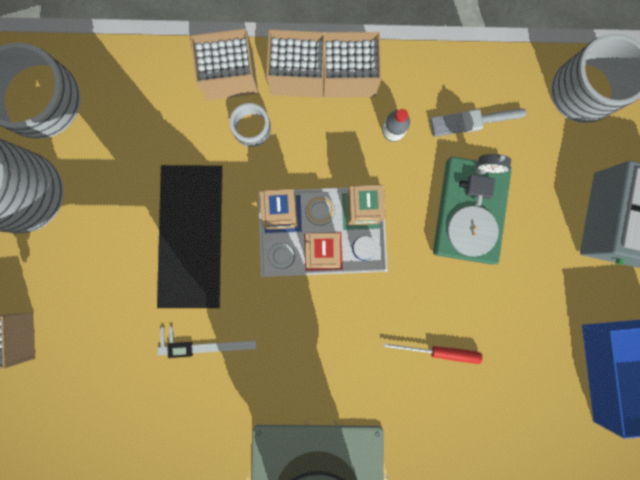

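View pics/side0.png

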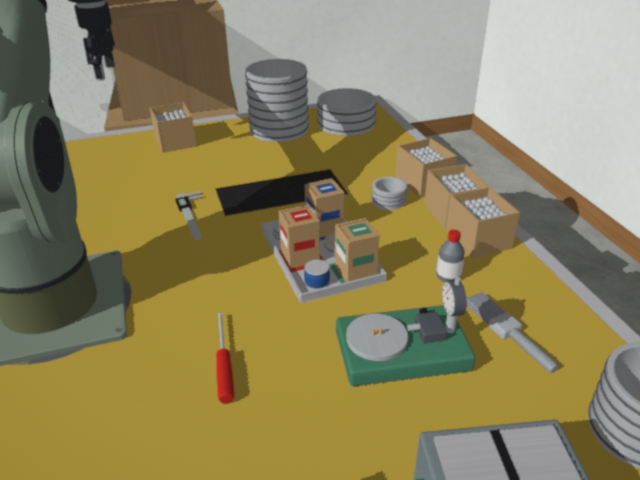

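The top view shows the mat at about (158–222, 166–307), the tray at (260–387, 186–276) and the gauge stage at about (474, 230). In the side view the tray is at about (265–385, 180–300) and the stage at (377, 337). I'll enlarge these.

Create h.py:
```python
import numpy as np,cv2
from station import arm
C={n:np.load(n+'.npz') for n in('top','side')}
def ray(n,p):
    c=C[n]; d=c['R'].T@np.linalg.inv(c['K'])@np.array([p[0],p[1],1.]); o=-c['R'].T@c['t']; return o,d/np.linalg.norm(d)
def at_z(n,p,z):
    o,d=ray(n,p); return o+d*(z-o[2])/d[2]
def tri(pt,ps):
    (o1,d1),(o2,d2)=ray('top',pt),ray('side',ps)
    s=np.linalg.lstsq(np.c_[d1,-d2],o2-o1,rcond=None)[0]
    a,b=o1+s[0]*d1,o2+s[1]*d2; return (a+b)/2,np.linalg.norm(a-b)
def proj(n,X):
    c=C[n]; q=c['K']@(c['R']@np.asarray(X,float)+c['t']); return q[:2]/q[2]
def crop(src,x,y,w,h,f,dst):
    im=cv2.imread(src)[y:y+h,x:x+w]; cv2.imwrite(dst,cv2.resize(im,None,fx=f,fy=f,interpolation=cv2.INTER_CUBIC))
def delta(target,yaw=None):
    "tool-axis shift from the present pose to a world TCP target"
    s=arm.read_state(); R=np.array(s['eef_rot']); d=R.T@(np.array(target)-s['eef_pos']); print('shift',d.round(4),end=' ')
    if yaw is not None: # wanted world direction of tool y (mod pi)
        c=np.arctan2(R[1,1],R[0,1]); a=-(yaw-c); print('turn',round((a+np.pi/2)%np.pi-np.pi/2,3),end='')
    print()
```

Run:
```python
from h import *
crop('pics/top0.png',255,180,140,100,5,'pics/t1.png')
a=cv2.resize(cv2.imread('pics/side0.png')[170:300,260:390],None,fx=4,fy=4,interpolation=cv2.INTER_CUBIC)
cv2.imwrite('pics/s1.png',a)
t=cv2.resize(cv2.imread('pics/top0.png')[195:265,435:510],None,fx=5,fy=5,interpolation=cv2.INTER_CUBIC)
s=cv2.resize(cv2.imread('pics/side0.png')[300:370,340:415],None,fx=5,fy=5,interpolation=cv2.INTER_CUBIC)
cv2.imwrite('pics/g1.png',np.hstack([t,s]))
im=cv2.imread('pics/top0.png'); m=(im.max(2)<45).astype(np.uint8)[150:320,140:240]
n,l,st,ce=cv2.connectedComponentsWithStats(m); k=1+np.argmax(st[1:,4]); 
r=cv2.minAreaRect(np.argwhere(l==k)[:,::-1].astype(np.float32)); b=cv2.boxPoints(r)+[140,150]; print(r[1:],b)
w=np.array([at_z('top',p,.003) for p in b]); print(w.round(4),w.mean(0),[np.linalg.norm(w[i]-w[i-1]) for i in range(4)])
```

```text
((59.95661544799805, 139.85855102539062), 0.9877604246139526) [[158.42793274 305.17982483]
 [160.83892822 165.34205055]
 [220.78663635 166.37562561]
 [218.37564087 306.21339417]]
[[0.3695 0.332  0.003 ]
 [0.6612 0.338  0.003 ]
 [0.6611 0.2123 0.003 ]
 [0.369  0.2088 0.003 ]] [0.51521864 0.27279002 0.003     ] [np.float64(0.12314595916055023), np.float64(0.2917501450179287), np.float64(0.12571672054483624), np.float64(0.292121545434762)]
```

View pics/t1.png

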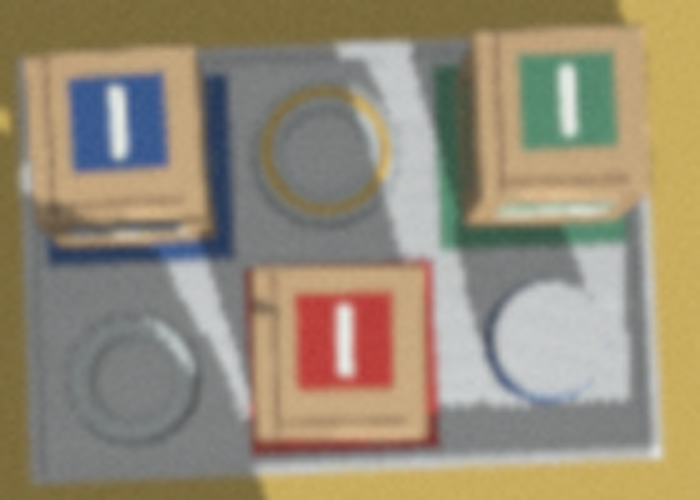

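View pics/s1.png

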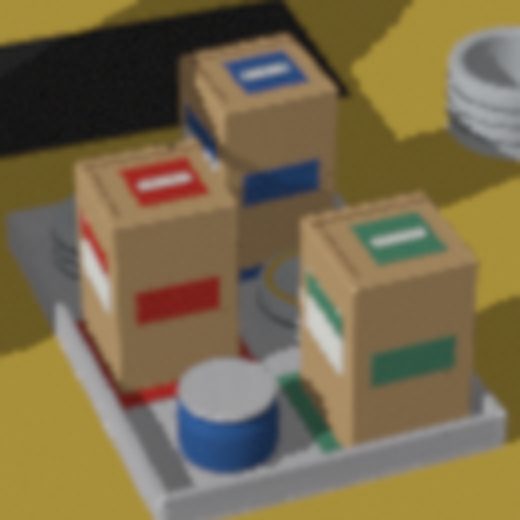

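View pics/g1.png

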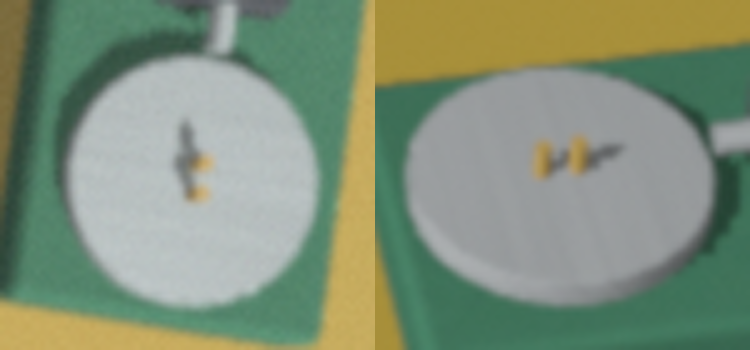

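The crops give lid corners and label centres of the three cartons, the ring circle at t1 (325,152), and the pins' tops at g1 (203,162) and (199,194), with the stage's outline around (193,180). I'll triangulate these.

Run:
```python
from h import *
np.set_printoptions(suppress=True,precision=4)
T=lambda p:((p[0]+.5)/5-.5+255,(p[1]+.5)/5-.5+180)
S=lambda p:((p[0]+.5)/4-.5+260,(p[1]+.5)/4-.5+170)
print('cam',ray('top',(0,0))[0],ray('side',(0,0))[0])
print('labels')
L={'red':((345,341),(164,182)),'blue':((118,121),(264,73)),'green':((569,100),(397,237))}
for k,(a,b) in L.items(): print(k,*tri(T(a),S(b)))
print('lid corners L(back-left),TR,BR,BL in top')
K={'red':[((248,268),(204,143)),((430,262),(238,203)),((436,440),(118,228)),((253,455),(76,162))],
'blue':[((24,57),(290,33)),((196,48),(336,80))],'green':[((474,30),(428,194)),((644,26),(476,265))]}
for k,v in K.items():
    for a,b in v: print(k,*tri(T(a),S(b)))
print('ring yellow z.026',at_z('top',T((325,151)),.026))
tc=[(20,50),(470,40),(660,455),(35,482)]
print('tray rim corners',[at_z('top',T(p),.02)[:2] for p in tc])
print('bays: blue BR,BL',[at_z('top',T(p),.006)[:2] for p in[(232,257),(50,263)]],'green BL,BR,TL',[at_z('top',T(p),.006)[:2] for p in[(440,247),(622,240),(432,66)]],'red BL BR',[at_z('top',T(p),.006)[:2] for p in[(250,455),(440,445)]])
G=lambda p:((p[0]+.5)/5-.5+435,(p[1]+.5)/5-.5+195)
H=lambda p:((p[0]-375+.5)/5-.5+340,(p[1]+.5)/5-.5+300)
print('pins',tri(G((203,162)),H((579,139))),tri(G((199,194)),H((543,145))))
print('stage edge',[at_z('top',G(p),.05)[:2] for p in[(66,180),(319,180),(193,54),(193,307)]])
print('stage mid tri',tri(G((193,180.5)),H((561,180))))
```

```text
cam [0.4476 0.0087 0.9292] [ 0.2336 -0.9529  0.7368]
labels
red [ 0.4879 -0.0048  0.1053] 0.00020108176143959067
blue [0.5682 0.0812 0.1045] 0.0012274387280146934
green [ 0.5788 -0.0872  0.1061] 0.0006357593202840151
lid corners L(back-left),TR,BR,BL in top
red [0.517  0.0312 0.1004] 0.0044693809762270595
red [ 0.5169 -0.0358  0.1063] 0.0013778834411346291
red [ 0.4534 -0.0393  0.1073] 0.003770992946827547
red [0.4484 0.0279 0.105 ] 0.006767988101455871
blue [0.593  0.1164 0.1051] 0.001560719127098776
blue [0.5964 0.052  0.1109] 0.0015888504053504424
green [ 0.6068 -0.052   0.1024] 0.002218969865291652
green [ 0.6077 -0.1156  0.1025] 0.0011649152040793887
ring yellow z.026 [0.5693 0.0032 0.026 ]
tray rim corners [array([0.61  , 0.1295]), array([ 0.6172, -0.0561]), array([ 0.4472, -0.1356]), array([0.4326, 0.1192])]
bays: blue BR,BL [array([0.5269, 0.0411]), array([0.5233, 0.1168])] green BL,BR,TL [array([ 0.5324, -0.0455]), array([ 0.5365, -0.1215]), array([ 0.6086, -0.0413])] red BL BR [array([0.4448, 0.0323]), array([ 0.45  , -0.0464])]
pins (array([ 0.5353, -0.3034,  0.0611]), np.float64(2.2351919974536695e-05)) (array([ 0.523 , -0.3019,  0.0607]), np.float64(0.0006943962398386319))
stage edge [array([ 0.5284, -0.2525]), array([ 0.5299, -0.3537]), array([ 0.5797, -0.3037]), array([ 0.4785, -0.3029])]
stage mid tri (array([ 0.5293, -0.3048,  0.0458]), np.float64(0.00013791672096216432))
```

The measurements agree with each other: carton tops come out at about 0.105 m, the blue to green bay pitch at 0.163 m, and the stage at 101 mm across. The tray is turned by +0.055 rad. I'll move above the blue carton with the tool's y along the tray's y.

Run:
```python
from h import *
delta([.565,.082,.231],np.pi/2+.055)
```

```text
shift [-5.202e-01 -3.394e-01  2.000e-04] turn -0.336
```

The rows are not in the units I measure in: shifts go in shares of 0.6 m and turns go in shares of pi/2 rad. I convert before sending: -0.5202 m is -0.867, -0.4 m is -0.6667, -0.336 rad is -0.2139.

>>> inch_along:
  moves:
    - [[0.085, -0.2, -0.1333, 0, -0.0637], [0.085, -0.4333, -0.2833, 0, -0.1273], [0.085, -0.6667, -0.4333, 0, -0.2139], [0.085, -0.867, -0.5657, 0, -0.2139], [0.085, -0.867, -0.5657, 0, -0.2139], [0.085, -0.867, -0.5657, 0, -0.2139], [0.085, -0.867, -0.5657, 0, -0.2139], [0.085, -0.867, -0.5657, 0, -0.2139], [0.085, -0.867, -0.5657, 0, -0.2139], [0.085, -0.867, -0.5657, 0, -0.2139], [0.085, -0.867, -0.5657, 0, -0.2139], [0.085, -0.867, -0.5657, 0, -0.2139], [0.085, -0.867, -0.5657, 0, -0.2139], [0.085, -0.867, -0.5657, 0, -0.2139], [0.085, -0.867, -0.5657, 0, -0.2139], [0.085, -0.867, -0.5657, 0, -0.2139]]

```text
t: 1.7
eef_pos: [0.5646, 0.0831, 0.2313]
eef_rot: [[-0.998, -0.056, -0.0], [-0.056, 0.998, 0.0], [0.0, 0.0, -1.0]]
contact_force: [-0.5, -0.3, 0.2]
width: 0.0852
gripper_force: 0.0
```

Run:
```python
from h import *
delta([.565,.082,.231],np.pi/2+.055)
s=arm.read_state(); print(s['joint_pos'].round(2) if hasattr(s['joint_pos'],'round') else s['joint_pos'])
c=arm.camera('wrist'); cv2.imwrite('pics/w1.png',c['frame']); np.savez('w1.npz',K=c['camera_matrix'],T=c['tool_from_camera'],p=s['eef_pos'],R=s['eef_rot'])
print(c['tool_from_camera'],c['camera_matrix'])
```

```text
shift [-0.0003 -0.0011  0.0003] turn 0.001
[-0.09  0.7  -0.23  1.5   0.18  0.96  1.26]
[[-1.82136841e-05 -9.60810542e-01 -2.77205884e-01  7.09491682e-02]
 [ 9.99999838e-01  1.40151408e-04 -5.51476864e-04  2.61851947e-04]
 [ 5.68715580e-04 -2.77205849e-01  9.60810384e-01 -1.41932193e-01]
 [ 0.00000000e+00  0.00000000e+00  0.00000000e+00  1.00000000e+00]] [[398.07698658   0.         312.06453371]
 [  0.         398.07698658 234.83737714]
 [  0.           0.           1.        ]]
```

View pics/w1.png

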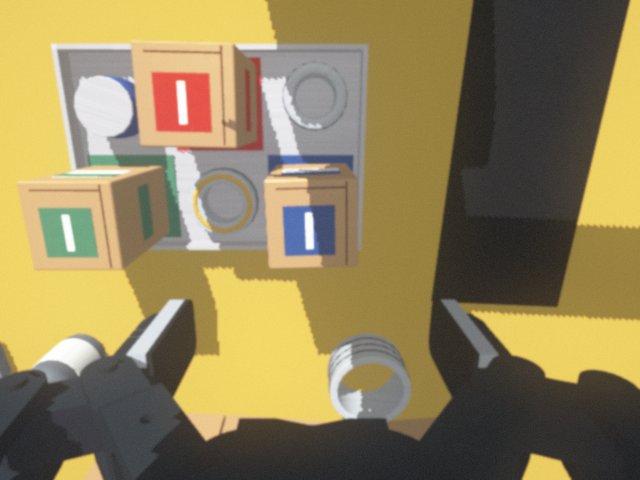

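The wrist view shows all three lids (red label at (182,102), blue (309,231), green (68,233)), the ring circle at (223,202) and the mat's edges. I'll project these at the known heights.

Add to h.py:
```python
def wz(f,p,z):
    w=np.load(f); d=w['T'][:3,:3]@np.linalg.inv(w['K'])@np.array([p[0],p[1],1.]); d=w['R']@d; o=w['R']@w['T'][:3,3]+w['p']
    return o+d*(z-o[2])/d[2]
```

Run:
```python
from h import *
np.set_printoptions(suppress=True,precision=4)
for k,l,q in [('red',(182,102),[(133,43),(231,46),(240,148),(142,146)]),('blue',(309,231),[(265,179),(349,177),(357,266),(270,268)]),('green',(68,233),[(22,182),(106,179),(121,269),(34,270)])]:
    w=np.array([wz('w1.npz',p,.106)[:2] for p in q]); print(k,'label',wz('w1.npz',l,.106)[:2],'corners mean',w.mean(0)); print(w)
print('ring',wz('w1.npz',(223,202),.026))
print('tray rim corners',[wz('w1.npz',p,.02)[:2] for p in[(53,44),(367,44),(360,249)]])
print('mat right near corner',[wz('w1.npz',p,.003)[:2] for p in[(434,301),(559,305)]])
```

```text
red label [ 0.4874 -0.0041] corners mean [ 0.4845 -0.0011]
[[ 0.4546 -0.033 ]
 [ 0.4529  0.027 ]
 [ 0.514   0.033 ]
 [ 0.5164 -0.0313]]
blue label [0.568  0.0813] corners mean [0.5629 0.0819]
[[0.5335 0.0498]
 [0.529  0.106 ]
 [0.592  0.117 ]
 [0.597  0.0549]]
green label [ 0.579  -0.0865] corners mean [ 0.5741 -0.0839]
[[ 0.5447 -0.1134]
 [ 0.5395 -0.0568]
 [ 0.6038 -0.0516]
 [ 0.6081 -0.114 ]]
ring [0.5679 0.0043 0.026 ]
tray rim corners [array([ 0.4464, -0.134 ]), array([0.432 , 0.1204]), array([0.6066, 0.1304])]
mat right near corner [array([0.6631, 0.2129]), array([0.6604, 0.3408])]
```

Both views agree: each carton is within 2–3 mm of its bay centre. The bays are at blue (.563,.082), green (.573,-.081) and red (.486,-.0045). I'll descend on blue and grip.

Converted, 0.167 m is 0.2783, 0.15 m is 0.25.

>>> inch_along:
  moves:
    - [[0.085, 0.0033, -0.0017, 0.0667, 0], [0.085, 0.0033, -0.0017, 0.1333, 0], [0.085, 0.0033, -0.0017, 0.2, 0], [0.085, 0.0033, -0.0017, 0.25, 0], [0.085, 0.0033, -0.0017, 0.2783, 0], [0.085, 0.0033, -0.0017, 0.2783, 0], [0.085, 0.0033, -0.0017, 0.2783, 0], [0, 0.0033, -0.0017, 0.2783, 0], [0, 0.0033, -0.0017, 0.2783, 0], [0, 0.0033, -0.0017, 0.2783, 0], [0, 0.0033, -0.0017, 0.2783, 0], [0, 0.0033, -0.0017, 0.2783, 0], [0, 0.0033, -0.0017, 0.2783, 0], [0, 0.0033, -0.0017, 0.2783, 0], [0, 0.0033, -0.0017, 0.2783, 0]]

```text
t: 3.25
eef_pos: [0.5638, 0.0814, 0.0657]
eef_rot: [[-0.998, -0.055, 0.002], [-0.055, 0.998, 0.001], [-0.002, 0.0, -1.0]]
contact_force: [-2.2, 1.6, 11.0]
width: 0.0632
gripper_force: 63.5
```

Gripped, with the opening at 63 mm. Next I'll lift it and carry it over the mat's far spot at (.613,.275).

Converted, 0.191 m is 0.3183, -0.125 m is -0.2083.

>>> inch_along:
  moves:
    - [[0, 0, 0, -0.05, 0], [0, 0, 0, -0.1167, 0], [0, 0, 0, -0.1833, 0], [0, 0, 0, -0.2083, 0], [0, -0.0167, 0.05, -0.2083, 0], [0, -0.0333, 0.1083, -0.2083, 0], [0, -0.0583, 0.1667, -0.2083, 0], [0, -0.075, 0.2333, -0.2083, 0], [0, -0.0917, 0.2833, -0.2083, 0], [0, -0.101, 0.3183, -0.2083, 0], [0, -0.101, 0.3183, -0.2083, 0], [0, -0.101, 0.3183, -0.2083, 0], [0, -0.101, 0.3183, -0.2083, 0]]

```text
t: 4.55
eef_pos: [0.6132, 0.2742, 0.1896]
eef_rot: [[-0.999, -0.054, 0.0], [-0.054, 0.999, -0.001], [-0.0, -0.001, -1.0]]
contact_force: [-0.1, -0.7, -4.6]
width: 0.0634
gripper_force: 69.4
```

Converted, 0.1265 m is 0.2108, 0.1255 m is 0.2092.

>>> inch_along:
  moves:
    - [[0, 0, 0, 0.0667, 0], [0, 0, 0, 0.1333, 0], [0, 0, 0, 0.175, 0], [0, 0, 0, 0.1967, 0], [0, 0, 0, 0.2092, 0], [0, 0, 0, 0.2108, 0], [0, 0, 0, 0.2108, 0], [0, 0, 0, 0.2108, 0], [0, 0, 0, 0.2108, 0]]

```text
t: 5.45
eef_pos: [0.6134, 0.2752, 0.0635]
eef_rot: [[-0.998, -0.055, 0.001], [-0.055, 0.998, 0.0], [-0.001, 0.0, -1.0]]
contact_force: [0.7, -0.1, -4.3]
width: 0.063
gripper_force: 69.3
```

Converted, -0.13 m is -0.2167, -0.1 m is -0.1667.

>>> inch_along:
  moves:
    - [[0, 0, 0, 0.0017, 0], [0, 0, 0, 0.0017, 0], [0.085, 0, 0, 0.0017, 0], [0.085, 0, 0, 0.0017, 0], [0.085, 0, 0, 0.0017, 0], [0.085, 0, 0, 0.0017, 0], [0.085, 0, 0, 0.0017, 0], [0.085, 0, 0, -0.0333, 0], [0.085, 0, 0, -0.1, 0], [0.085, 0, 0, -0.1667, 0], [0.085, 0, 0, -0.2167, 0]]

```text
t: 6.55
eef_pos: [0.6134, 0.2753, 0.1954]
eef_rot: [[-0.998, -0.055, 0.002], [-0.055, 0.998, 0.001], [-0.002, 0.001, -1.0]]
contact_force: [0.2, -0.6, 0.6]
width: 0.085
gripper_force: 0.0
```

>>> inch_along:
  moves:
    - [[0.085, 0.0167, -0.0667, 0, 0], [0.085, 0.025, -0.1417, 0, 0], [0.085, 0.0333, -0.2167, 0, 0], [0.085, 0.05, -0.2917, 0, 0], [0.085, 0.0583, -0.3667, 0, 0], [0.085, 0.075, -0.4417, 0, 0], [0.085, 0.0833, -0.5167, 0, 0], [0.085, 0.0985, -0.5938, 0, 0], [0.085, 0.0985, -0.5938, 0, 0], [0.085, 0.0985, -0.5938, 0, 0], [0.085, 0.0985, -0.5938, 0, 0], [0.085, 0.0985, -0.5938, 0, 0], [0.085, 0.0985, -0.5938, 0, 0]]

```text
t: 7.85
eef_pos: [0.5739, -0.083, 0.1928]
eef_rot: [[-0.998, -0.057, 0.0], [-0.057, 0.998, 0.0], [-0.0, 0.0, -1.0]]
contact_force: [-0.1, -0.2, 0.2]
width: 0.0853
gripper_force: 0.0
```

Run:
```python
from h import *
delta([.574,-.083,.064],np.pi/2+.055)
```

```text
shift [-1.000e-04 -0.000e+00  1.288e-01] turn 0.002
```

Converted, 0.128 m is 0.2133, 0.11 m is 0.1833.

>>> inch_along:
  moves:
    - [[0.085, 0, 0, 0.0667, 0], [0.085, 0, 0, 0.1333, 0], [0.085, 0, 0, 0.1833, 0], [0.085, 0, 0, 0.2133, 0], [0.085, 0, 0, 0.2133, 0], [0.085, 0, 0, 0.2133, 0], [0, 0, 0, 0.2133, 0], [0, 0, 0, 0.2133, 0], [0, 0, 0, 0.2133, 0], [0, 0, 0, 0.2133, 0], [0, 0, 0, 0.2133, 0], [0, 0, 0, 0.2133, 0], [0, 0, 0, 0.2133, 0], [0, 0, 0, 0.2133, 0]]

```text
t: 9.25
eef_pos: [0.5744, -0.084, 0.0662]
eef_rot: [[-0.998, -0.055, 0.002], [-0.055, 0.998, -0.0], [-0.002, -0.0, -1.0]]
contact_force: [-0.7, -0.8, 9.0]
width: 0.0634
gripper_force: 64.1
```

Run:
```python
from h import *
delta([.514,.274,.19],np.pi/2+.055)
```

```text
shift [ 0.0404  0.3607 -0.124 ] turn 0.0
```

Converted, 0.361 m is 0.6017, 0.34 m is 0.5667.

>>> inch_along:
  moves:
    - [[0, 0, 0, -0.05, 0], [0, 0, 0, -0.1167, 0], [0, 0, 0, -0.1833, 0], [0, 0, 0, -0.2083, 0], [0, 0.0083, 0.05, -0.2083, 0], [0, 0.0167, 0.1167, -0.2083, 0], [0, 0.025, 0.1833, -0.2083, 0], [0, 0.0333, 0.25, -0.2083, 0], [0, 0.0417, 0.3167, -0.2083, 0], [0, 0.05, 0.3833, -0.2083, 0], [0, 0.0583, 0.45, -0.2083, 0], [0, 0.0667, 0.5167, -0.2083, 0], [0, 0.0675, 0.5667, -0.2083, 0], [0, 0.0675, 0.6017, -0.2083, 0], [0, 0.0675, 0.6017, -0.2083, 0], [0, 0.0675, 0.6017, -0.2083, 0], [0, 0.0675, 0.6017, -0.2083, 0]]

```text
t: 10.95
eef_pos: [0.5136, 0.2734, 0.1901]
eef_rot: [[-0.999, -0.054, 0.0], [-0.054, 0.999, -0.001], [-0.0, -0.001, -1.0]]
contact_force: [-0.4, 0.7, -3.5]
width: 0.0633
gripper_force: 69.5
```

>>> inch_along:
  moves:
    - [[0, 0, 0, 0.0667, 0], [0, 0, 0, 0.1333, 0], [0, 0, 0, 0.175, 0], [0, 0, 0, 0.1967, 0], [0, 0, 0, 0.2083, 0], [0, 0, 0, 0.21, 0], [0, 0, 0, 0.21, 0], [0, 0, 0, 0.21, 0]]

```text
t: 11.75
eef_pos: [0.5139, 0.2745, 0.0648]
eef_rot: [[-0.998, -0.055, 0.001], [-0.055, 0.998, 0.001], [-0.001, 0.001, -1.0]]
contact_force: [-0.2, 0.7, -3.8]
width: 0.0631
gripper_force: 69.2
```

Converted, -0.13 m is -0.2167, -0.1 m is -0.1667.

>>> inch_along:
  moves:
    - [[0, 0, 0, 0.0028, 0], [0, 0, 0, 0.0028, 0], [0.085, 0, 0, 0.0028, 0], [0.085, 0, 0, 0.0028, 0], [0.085, 0, 0, 0.0028, 0], [0.085, 0, 0, 0.0028, 0], [0.085, 0, 0, 0.0028, 0], [0.085, 0, 0, -0.0333, 0], [0.085, 0, 0, -0.1, 0], [0.085, 0, 0, -0.1667, 0], [0.085, 0, 0, -0.2167, 0]]

```text
t: 12.85
eef_pos: [0.5136, 0.2744, 0.1962]
eef_rot: [[-0.998, -0.055, 0.001], [-0.055, 0.998, 0.001], [-0.001, 0.001, -1.0]]
contact_force: [0.2, 0.1, 0.7]
width: 0.0849
gripper_force: 0.0
```

>>> inch_along:
  moves:
    - [[0.085, 0.0167, -0.0667, 0, 0], [0.085, 0.025, -0.1417, 0, 0], [0.085, 0.0333, -0.2167, 0, 0], [0.085, 0.05, -0.2917, 0, 0], [0.085, 0.0583, -0.3667, 0, 0], [0.085, 0.0737, -0.425, 0, 0], [0.085, 0.0737, -0.459, 0, 0], [0.085, 0.0737, -0.459, 0, 0], [0.085, 0.0737, -0.459, 0, 0], [0.085, 0.0737, -0.459, 0, 0], [0.085, 0.0737, -0.459, 0, 0]]

```text
t: 13.95
eef_pos: [0.4845, -0.0021, 0.1938]
eef_rot: [[-0.998, -0.057, -0.0], [-0.057, 0.998, 0.0], [0.0, 0.0, -1.0]]
contact_force: [0.2, 1.0, 0.4]
width: 0.085
gripper_force: 0.0
```

Run:
```python
from h import *
delta([.485,-.003,.064],np.pi/2+.055)
```

```text
shift [-0.0004 -0.0009  0.1298] turn 0.002
```

Converted, 0.129 m is 0.215, 0.11 m is 0.1833.

>>> inch_along:
  moves:
    - [[0.085, 0, -0.0017, 0.0667, 0], [0.085, 0, -0.0017, 0.1333, 0], [0.085, 0, -0.0017, 0.1833, 0], [0.085, 0, -0.0017, 0.215, 0], [0.085, 0, -0.0017, 0.215, 0], [0.085, 0, -0.0017, 0.215, 0], [0, 0, -0.0017, 0.215, 0], [0, 0, -0.0017, 0.215, 0], [0, 0, -0.0017, 0.215, 0], [0, 0, -0.0017, 0.215, 0], [0, 0, -0.0017, 0.215, 0], [0, 0, -0.0017, 0.215, 0], [0, 0, -0.0017, 0.215, 0], [0, 0, -0.0017, 0.215, 0]]

```text
t: 15.35
eef_pos: [0.4851, -0.0038, 0.0661]
eef_rot: [[-0.998, -0.055, 0.002], [-0.055, 0.998, 0.0], [-0.002, 0.0, -1.0]]
contact_force: [-1.5, 2.2, 11.1]
width: 0.0632
gripper_force: 62.6
```

Run:
```python
from h import *
delta([.415,.272,.19],np.pi/2+.055)
```

```text
shift [ 0.0545  0.2793 -0.124 ] turn 0.0
```

Converted, 0.2793 m is 0.4655, 0.26 m is 0.4333.

>>> inch_along:
  moves:
    - [[0, 0, 0, -0.05, 0], [0, 0, 0, -0.1167, 0], [0, 0, 0, -0.1833, 0], [0, 0, 0, -0.2083, 0], [0, 0.0167, 0.05, -0.2083, 0], [0, 0.0333, 0.1167, -0.2083, 0], [0, 0.05, 0.1833, -0.2083, 0], [0, 0.0667, 0.25, -0.2083, 0], [0, 0.0833, 0.3167, -0.2083, 0], [0, 0.0908, 0.3833, -0.2083, 0], [0, 0.0908, 0.4333, -0.2083, 0], [0, 0.0908, 0.4655, -0.2083, 0], [0, 0.0908, 0.4655, -0.2083, 0], [0, 0.0908, 0.4655, -0.2083, 0], [0, 0.0908, 0.4655, -0.2083, 0]]

```text
t: 16.85
eef_pos: [0.4148, 0.2709, 0.19]
eef_rot: [[-0.999, -0.054, 0.0], [-0.054, 0.999, -0.001], [-0.0, -0.001, -1.0]]
contact_force: [-0.0, 0.1, -7.0]
width: 0.063
gripper_force: 73.3
```

>>> inch_along:
  moves:
    - [[0, 0, 0, 0.0667, 0], [0, 0, 0, 0.1333, 0], [0, 0, 0, 0.175, 0], [0, 0, 0, 0.1967, 0], [0, 0, 0, 0.2083, 0], [0, 0, 0, 0.2117, 0], [0, 0, 0, 0.2117, 0], [0, 0, 0, 0.2117, 0]]

```text
t: 17.65
eef_pos: [0.4152, 0.2717, 0.0635]
eef_rot: [[-0.999, -0.055, 0.001], [-0.055, 0.999, 0.001], [-0.001, 0.001, -1.0]]
contact_force: [1.0, 0.2, -7.0]
width: 0.063
gripper_force: 73.3
```

Converted, -0.13 m is -0.2167, -0.06 m is -0.1.

>>> inch_along:
  moves:
    - [[0, 0, 0, 0.0013, 0], [0, 0, 0, 0.0013, 0], [0.085, 0, 0, 0.0013, 0], [0.085, 0, 0, 0.0013, 0], [0.085, 0, 0, 0.0013, 0], [0.085, 0, 0, 0.0013, 0], [0.085, 0, 0, 0.0013, 0], [0.085, 0, 0, -0.0333, 0], [0.085, 0, 0, -0.1, 0], [0.085, 0, 0, -0.1667, 0], [0.085, 0, 0, -0.2167, 0], [0.085, 0, 0, -0.2167, 0]]

```text
t: 18.85
eef_pos: [0.4157, 0.2724, 0.1961]
eef_rot: [[-0.998, -0.055, 0.004], [-0.055, 0.998, 0.003], [-0.004, 0.003, -1.0]]
contact_force: [-1.0, -0.0, -0.5]
width: 0.0851
gripper_force: 0.0
```

>>> inch_along:
  moves:
    - [[0.085, -0.0333, -0.0667, 0, 0], [0.085, -0.0667, -0.1333, 0, 0], [0.085, -0.1, -0.2, 0, 0], [0.085, -0.1333, -0.2667, 0, 0], [0.085, -0.1667, -0.3333, 0, 0], [0.085, -0.2, -0.4, 0, 0], [0.085, -0.2295, -0.4627, 0, 0], [0.085, -0.2295, -0.4627, 0, 0], [0.085, -0.2295, -0.4627, 0, 0], [0.085, -0.2295, -0.4627, 0, 0], [0.085, -0.2295, -0.4627, 0, 0]]

```text
t: 19.95
eef_pos: [0.5672, 0.0033, 0.1928]
eef_rot: [[-0.998, -0.057, -0.0], [-0.057, 0.998, 0.0], [0.0, 0.0, -1.0]]
contact_force: [-0.0, -0.6, 0.4]
width: 0.0847
gripper_force: 0.0
```

Run:
```python
from h import *
s=arm.read_state()
c=arm.camera('wrist'); np.savez('w2.npz',K=c['camera_matrix'],T=c['tool_from_camera'],p=s['eef_pos'],R=s['eef_rot'])
c2=arm.camera('top')
cv2.imwrite('pics/top2.png',c2['frame'])
a=cv2.resize(c2['frame'][150:320,145:400],None,fx=2,fy=2)
cv2.imwrite('pics/w2.png',np.vstack([c['frame'][:,100:610][:340],a])[:600]); cv2.imwrite('pics/w2full.png',c['frame'])
```

```text
(no output)
```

View pics/w2.png

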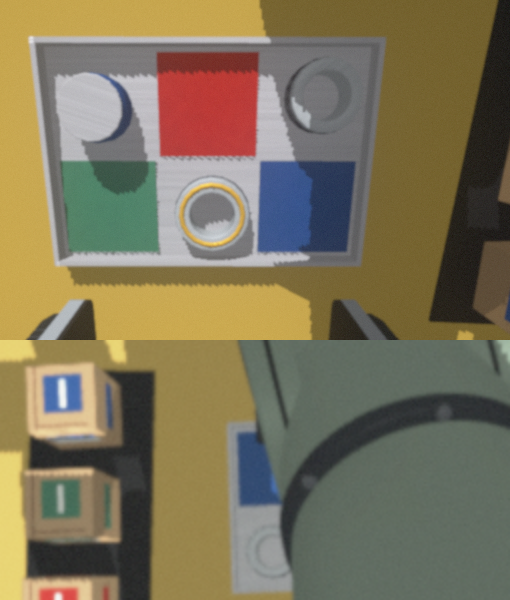

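Cartons stand in a row on the mat. The wrist view (crop offset +100 in x) shows the ring circle at (312,214). The bays are green x 62–159, y 162–252; blue x 258–355, y 162–252; red x 157–257, y 53–157.

Run:
```python
from h import *
np.set_printoptions(suppress=True,precision=4)
im=cv2.imread('pics/w2full.png').astype(int); hsv=cv2.cvtColor(im.astype(np.uint8),cv2.COLOR_BGR2HSV)
for k,lo,hi,box in [('green',(60,90,40),(95,255,255),(150,265,155,260)),('blue',(105,120,40),(125,255,255),(350,462,155,260)),('red',(0,150,60),(8,255,255),(250,362,45,160)),('yellow',(18,130,100),(32,255,255),(270,355,165,260))]:
    m=cv2.inRange(hsv,lo,hi)|(cv2.inRange(hsv,(172,150,60),(180,255,255)) if k=='red' else 0)
    x0,x1,y0,y1=box; m=m[y0:y1,x0:x1]; P=np.argwhere(m)[:,::-1]+[x0,y0]
    if k=='yellow': (c,ax,_)=cv2.fitEllipse(cv2.convexHull(P.astype(np.float32))); print(k,c,ax,wz('w2.npz',c,.026)); continue
    b=cv2.boxPoints(cv2.minAreaRect(P.astype(np.float32))); c=P.mean(0); w=np.array([wz('w2.npz',p,.006)[:2] for p in b]); print(k,c,wz('w2.npz',c,.006)[:2],'box',w.mean(0),[np.linalg.norm(w[i]-w[i-1]).round(4) for i in range(4)])
rim=[wz('w2.npz',(p[0]+100,p[1]),.02)[:2] for p in[(30,38),(385,38),(57,266),(361,266)]]; print(rim,np.mean(rim,0))
z1,z2=[(wz('w1.npz',(223,202),z)-wz('w2.npz',(312,214),z))[:2] for z in(.0,.026)]; print(z1,z2)
delta([.568,.004,.006],np.pi/2+.055)
```

```text
green [209.6238 211.86  ] [ 0.5758 -0.0829] box [ 0.5718 -0.0829] [np.float64(0.0743), np.float64(0.076), np.float64(0.0739), np.float64(0.0808)]
blue [404.0462 205.8758] [0.5613 0.0806] box [0.5629 0.0823] [np.float64(0.0808), np.float64(0.0761), np.float64(0.0759), np.float64(0.0765)]
red [307.424  103.4039] [ 0.4841 -0.005 ] box [ 0.4854 -0.0052] [np.float64(0.0755), np.float64(0.0744), np.float64(0.0754), np.float64(0.0796)]
yellow (311.631103515625, 214.52561950683594) (62.24623489379883, 63.60196304321289) [0.5685 0.0031 0.026 ]
[array([ 0.4471, -0.1348]), array([0.4326, 0.1205]), array([ 0.6217, -0.1243]), array([0.6071, 0.1312])] [ 0.5271 -0.0018]
[-0.0007 -0.005 ] [-0.0002  0.0009]
shift [-0.0007  0.001   0.1869] turn 0.001
```

The ring is at (.5685,.003) with its top at 26 mm, and the bays agree to 1–2 mm. I'll descend on the ring.

Converted, 0.19 m is 0.3167, 0.182 m is 0.3033.

>>> inch_along:
  moves:
    - [[0.085, -0.0017, 0, 0.0667, 0], [0.085, -0.0017, 0, 0.1333, 0], [0.085, -0.0017, 0, 0.2, 0], [0.085, -0.0017, 0, 0.25, 0], [0.085, -0.0017, 0, 0.2833, 0], [0.085, -0.0017, 0, 0.3033, 0], [0.085, -0.0017, 0, 0.3167, 0], [0.085, -0.0017, 0, 0.3167, 0], [0.085, -0.0017, 0, 0.3167, 0]]

```text
t: 20.95
eef_pos: [0.5689, 0.0023, 0.0036]
eef_rot: [[-0.998, -0.055, 0.001], [-0.055, 0.998, -0.0], [-0.001, -0.0, -1.0]]
contact_force: [0.3, -0.2, -0.2]
width: 0.0849
gripper_force: 0.0
```

>>> inch_along:
  moves:
    - [[0, 0, 0, 0, 0], [0, 0, 0, 0, 0], [0, 0, 0, 0, 0], [0, 0, 0, 0, 0], [0, 0, 0, 0, 0], [0, 0, 0, 0, 0], [0, 0, 0, 0, 0], [0, 0, 0, 0, 0]]

```text
t: 21.75
eef_pos: [0.5689, 0.0022, 0.0037]
eef_rot: [[-0.998, -0.055, 0.001], [-0.055, 0.998, -0.0], [-0.001, -0.0, -1.0]]
contact_force: [-2.5, -0.0, 11.8]
width: 0.0571
gripper_force: 63.1
```

Gripped at 57 mm, slightly under the 60 mm diameter. I'll lift a little and look.

Converted, -0.1 m is -0.1667, -0.09 m is -0.15.

>>> inch_along:
  moves:
    - [[0, 0, 0, -0.0167, 0], [0, 0, 0, -0.05, 0], [0, 0, 0, -0.1, 0], [0, 0, 0, -0.15, 0], [0, 0, 0, -0.1667, 0], [0, 0, 0, -0.1667, 0], [0, 0, 0, -0.1667, 0]]

```text
t: 22.45
eef_pos: [0.5681, 0.0021, 0.102]
eef_rot: [[-0.998, -0.055, -0.001], [-0.055, 0.998, -0.0], [0.001, -0.0, -1.0]]
contact_force: [0.3, -0.6, -3.2]
width: 0.0571
gripper_force: 66.4
```

Run:
```python
from h import *
s=arm.read_state()
c=arm.camera('wrist'); np.savez('w3.npz',K=c['camera_matrix'],T=c['tool_from_camera'],p=s['eef_pos'],R=s['eef_rot'])
cv2.imwrite('pics/w3.png',cv2.resize(c['frame'][230:450,120:520],None,fx=2,fy=2,interpolation=cv2.INTER_CUBIC))
```

```text
(no output)
```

View pics/w3.png

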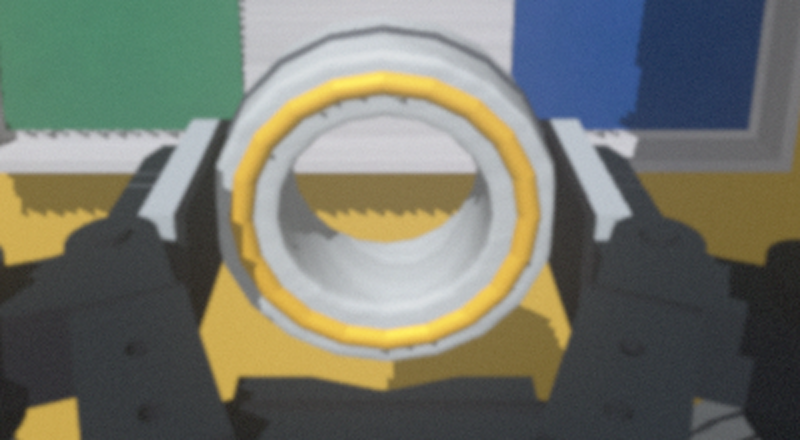

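The ring is held with its circle centred at crop (386,209). I'll check its tilt and centre with a circle-pose fit.

Run:
```python
from h import *
from scipy.optimize import least_squares
np.set_printoptions(suppress=True,precision=4)
c=np.load('w3.npz'); im=cv2.imread('pics/w3.png'); hsv=cv2.cvtColor(im,cv2.COLOR_BGR2HSV)
m=cv2.inRange(hsv,(18,170,150),(30,255,255)); m[:65]=0; m[355:]=0; m[:,:225]=0; m[:,548:]=0
yy,xx=np.mgrid[:440,:800]; r=np.hypot((xx-386)/153,(yy-209)/138); m[(r>1.08)|(r<.85)]=0
P=np.argwhere(m)[:,::-1]
el=cv2.fitEllipse(P.astype(np.float32)); print(el,len(P))
Q=((P+.5)/2-.5+[120,230])
Ti=np.linalg.inv(c['T'])
th=np.linspace(0,2*np.pi,73)[:-1]
pts=P[np.random.default_rng(0).choice(len(P),800)]
def circ(v):
    x,y,z,a,b,r=v; L=np.c_[r*np.cos(th),r*np.sin(th),0*th]; L[:,2]=a*L[:,0]+b*L[:,1]; L+= [x,y,z]
    q=(Ti[:3,:3]@L.T).T+Ti[:3,3]; u=(c['K']@q.T).T; return u[:,:2]/u[:,2:]
ang=np.arctan2(Q[:,1]-334,Q[:,0]-313)
bins=((ang+np.pi)/(2*np.pi)*36).astype(int)%36
mid=np.array([Q[bins==k].mean(0) for k in range(36) if (bins==k).sum()>5])
def res(v):
    u=circ(v); d=np.linalg.norm(mid[:,None]-u[None],axis=2); 
    j=d.argmin(1); n=u[(j+1)%72]-u[j-1]; n=np.c_[-n[:,1],n[:,0]]/np.linalg.norm(n,axis=1)[:,None]; return ((mid-u[j])*n).sum(1)
for r0 in (.0255,.0262,.027):
  s=least_squares(lambda v:res(np.r_[v[:3],v[3:5],r0]),[0,0,-.022,0,0]); print(r0,s.x,s.cost)
print('centre world at z',[wz('w3.npz',mid.mean(0),z) for z in (.1243,)])
delta([.5293,-.3035,.2])
```

```text
((389.1380920410156, 197.30929565429688), (288.1361389160156, 301.0616760253906), 71.72480773925781) 435
0.0255 [-0.0059 -0.002  -0.0093  0.1854 -0.0912] 0.2105433505024509
0.0262 [-0.0036 -0.0007 -0.0107  0.204  -0.0185] 0.22951089809364875
0.027 [-0.0059 -0.0007 -0.0067  0.204  -0.0185] 0.2295108980935991
centre world at z [array([ 0.5848, -0.0104,  0.1243])]
shift [ 0.0556 -0.3031 -0.0982]
```

Run:
```python
from h import *
from scipy.optimize import least_squares
np.set_printoptions(suppress=True,precision=4)
c=np.load('w3.npz'); im=cv2.imread('pics/w3.png'); hsv=cv2.cvtColor(im,cv2.COLOR_BGR2HSV)
print([hsv[y,x] for x,y in[(384,82),(531,207),(388,338),(243,205)]])
m=cv2.inRange(hsv,(15,140,120),(32,255,255))
yy,xx=np.mgrid[:440,:800]; a=np.arctan2(yy-209,xx-386)
r=np.hypot((xx-386)/145,(yy-209)/129); m[(r>1.1)|(r<.92)]=0
P=np.argwhere(m)[:,::-1]; print(len(P))
bins=((np.arctan2(P[:,1]-209,P[:,0]-386)+np.pi)/(2*np.pi)*36).astype(int)%36
mid=np.array([np.median(P[bins==k],0) for k in range(36) if (bins==k).sum()>30]); print(len(mid))
mid=(mid+.5)/2-.5+[120,230]
Ti=np.linalg.inv(c['T']); th=np.linspace(0,2*np.pi,721)[:-1]
def res(v,r):
    x,y,a,b,z=v; L=np.c_[x+r*np.cos(th),y+r*np.sin(th),z+a*r*np.cos(th)+b*r*np.sin(th)]
    u=(c['K']@((Ti[:3,:3]@L.T)+Ti[:3,3:])).T; u=u[:,:2]/u[:,2:]
    j=np.linalg.norm(mid[:,None]-u[None],axis=2).argmin(1); n=u[(j+1)%720]-u[j-1]; n=np.c_[-n[:,1],n[:,0]]/np.linalg.norm(n,axis=1)[:,None]
    return ((mid-u[j])*n).sum(1)
for r0 in(.0245,.025,.0255,.026):
    s=least_squares(res,[0,0,0,0,-.022],args=(r0,)); print(r0,s.x,s.cost)
    s=least_squares(lambda v:res(np.r_[v[:2],0,0,v[2]],r0),[0,0,-.022]); print('  level',s.x,s.cost)
```

```text
[array([ 23, 156, 242], dtype=uint8), array([ 21, 165, 209], dtype=uint8), array([ 25, 162, 248], dtype=uint8), array([ 21, 162, 210], dtype=uint8)]
14054
36
0.0245 [-0.0008  0.0002  0.0038  0.0012 -0.0208] 0.9005819724533312
  level [-0.0007  0.0002 -0.0209] 0.9570819152583788
0.025 [-0.0022  0.0002  0.0038  0.0012 -0.0183] 0.9005819724533506
  level [-0.0022  0.0002 -0.0185] 0.9570819152583172
0.0255 [-0.0037  0.0002  0.0038  0.0012 -0.0159] 0.9005819724532853
  level [-0.0036  0.0002 -0.016 ] 0.9570819152583291
0.026 [-0.0052  0.0002  0.0038  0.0012 -0.0134] 0.9005819724533606
  level [-0.0051  0.0002 -0.0135] 0.9570819152583494
```

The ring is level in the grip and centred within 1 mm of the TCP, and its bottom is about level with the TCP. Next I'll carry it over the stage at (.529,-.303).

The rows are not in the units I measure in: shifts go in shares of 0.6 m and turns go in shares of pi/2 rad. I convert before sending: -0.3025 m is -0.5042, -0.15 m is -0.25.

>>> inch_along:
  moves:
    - [[0, 0, 0, -0.05, 0], [0, 0.0083, -0.05, -0.08, 0], [0, 0.0167, -0.1, -0.08, 0], [0, 0.025, -0.15, -0.08, 0], [0, 0.0333, -0.2, -0.08, 0], [0, 0.05, -0.25, -0.08, 0], [0, 0.0583, -0.3, -0.08, 0], [0, 0.0667, -0.35, -0.08, 0], [0, 0.075, -0.4, -0.08, 0], [0, 0.0833, -0.45, -0.08, 0], [0, 0.094, -0.4833, -0.08, 0], [0, 0.094, -0.5042, -0.08, 0], [0, 0.094, -0.5042, -0.08, 0], [0, 0.094, -0.5042, -0.08, 0], [0, 0.094, -0.5042, -0.08, 0]]

```text
t: 24.0
eef_pos: [0.5293, -0.3015, 0.1506]
eef_rot: [[-0.998, -0.057, -0.0], [-0.057, 0.998, 0.001], [0.0, 0.001, -1.0]]
contact_force: [0.4, -0.3, -3.0]
width: 0.0567
gripper_force: 66.2
```

Run:
```python
from h import *
delta([.5285,-.303,.053],np.pi/2+.055)
s=arm.read_state(); print(s['joint_pos'])
c=arm.camera('side'); cv2.imwrite('pics/s3.png',cv2.resize(c['frame'][240:400,300:500],None,fx=4,fy=4,interpolation=cv2.INTER_CUBIC)[:600])
```

```text
shift [ 0.0009 -0.0015  0.0976] turn 0.002
[ 0.60931547  0.86672998 -0.30525338  1.444681    0.30186212  0.87685401
  1.83901505]
```

View pics/s3.png

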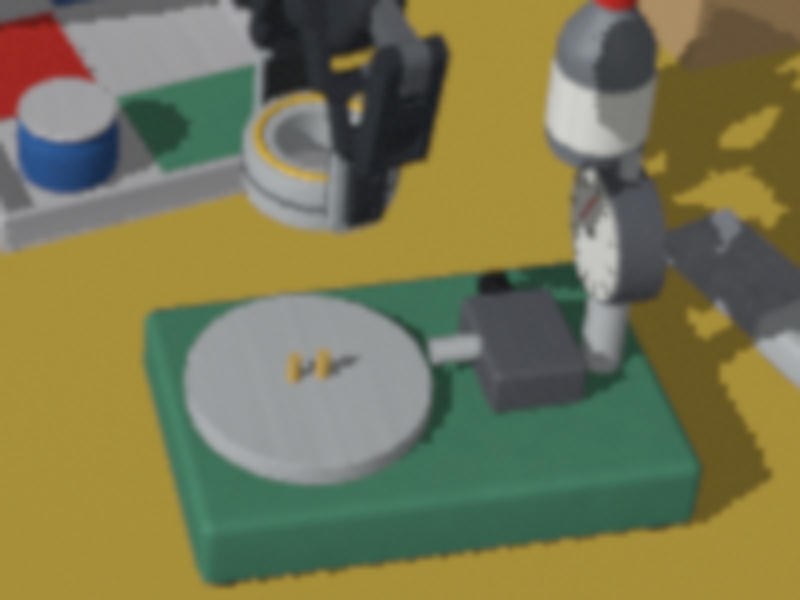

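The picture shows the ring level above the stage, with the pins free at (310,365). I'll lower it slowly.

Converted, 0.098 m is 0.1633, 0.097 m is 0.1617.

>>> inch_along:
  moves:
    - [[0, 0.0017, -0.0017, 0.05, 0], [0, 0.0017, -0.0017, 0.1, 0], [0, 0.0017, -0.0017, 0.1333, 0], [0, 0.0017, -0.0017, 0.15, 0], [0, 0.0017, -0.0017, 0.1583, 0], [0, 0.0017, -0.0017, 0.1617, 0], [0, 0.0017, -0.0017, 0.1633, 0], [0, 0.0017, -0.0017, 0.1633, 0], [0, 0.0017, -0.0017, 0.1633, 0]]

```text
t: 24.95
eef_pos: [0.5282, -0.3041, 0.0534]
eef_rot: [[-0.998, -0.055, 0.001], [-0.055, 0.998, -0.0], [-0.001, -0.0, -1.0]]
contact_force: [-0.2, 0.3, -2.6]
width: 0.0572
gripper_force: 66.1
```

Converted, 0.0025 m is 0.0042, 0.002 m is 0.0033.

>>> inch_along:
  moves:
    - [[0, 0, 0, 0.0017, 0], [0, 0, 0, 0.0033, 0], [0, 0, 0, 0.0042, 0], [0, 0, 0, 0.0042, 0], [0, 0, 0, 0.0042, 0]]

```text
t: 25.45
eef_pos: [0.5279, -0.304, 0.0503]
eef_rot: [[-0.998, -0.055, -0.0], [-0.055, 0.998, -0.0], [0.0, -0.0, -1.0]]
contact_force: [0.2, 1.1, -2.2]
width: 0.0575
gripper_force: 66.1
```

Converted, 0.001 m is 0.0017, 0.0005 m is 0.0008.

>>> inch_along:
  moves:
    - [[0, 0, 0, 0.0008, 0], [0, 0, 0, 0.0017, 0], [0, 0, 0, 0.0017, 0], [0, 0, 0, 0.0017, 0]]

```text
t: 25.85
eef_pos: [0.528, -0.304, 0.0498]
eef_rot: [[-0.998, -0.055, 0.0], [-0.055, 0.998, -0.0], [-0.0, -0.0, -1.0]]
contact_force: [-1.6, 0.7, 7.2]
width: 0.057
gripper_force: 67.3
```

It's on the stage. I'll release and rise.

Converted, -0.14 m is -0.2333, -0.1 m is -0.1667.

>>> inch_along:
  moves:
    - [[0.06, 0, 0, 0, 0], [0.07, 0, 0, 0, 0], [0.085, 0, 0, 0, 0], [0.085, 0, 0, 0, 0], [0.085, 0, 0, 0, 0], [0.085, 0, 0, 0, 0], [0.085, 0, 0, -0.0167, 0], [0.085, 0, 0, -0.05, 0], [0.085, 0, 0, -0.1, 0], [0.085, 0, 0, -0.1667, 0], [0.085, 0, 0, -0.2333, 0], [0.085, 0, 0, -0.2333, 0], [0.085, 0, 0, -0.2333, 0]]

```text
t: 27.15
eef_pos: [0.5281, -0.3041, 0.1905]
eef_rot: [[-0.998, -0.055, 0.001], [-0.055, 0.998, -0.001], [-0.001, -0.001, -1.0]]
contact_force: [0.1, 1.1, -0.5]
width: 0.0851
gripper_force: 0.0
```

Run:
```python
from h import *
s=arm.read_state()
c=arm.camera('wrist'); d=arm.camera('side'); np.savez('w4.npz',K=c['camera_matrix'],T=c['tool_from_camera'],p=s['eef_pos'],R=s['eef_rot'])
a=c['frame'][60:360,140:540]; b=cv2.resize(d['frame'][295:395,330:463],(400,300),interpolation=cv2.INTER_CUBIC)
cv2.imwrite('pics/w4.png',np.hstack([a,b]))
delta([.415,.272,.19],np.pi/2+.055)
```

```text
shift [ 0.0806  0.5812 -0.0008] turn 0.0
```

View pics/w4.png

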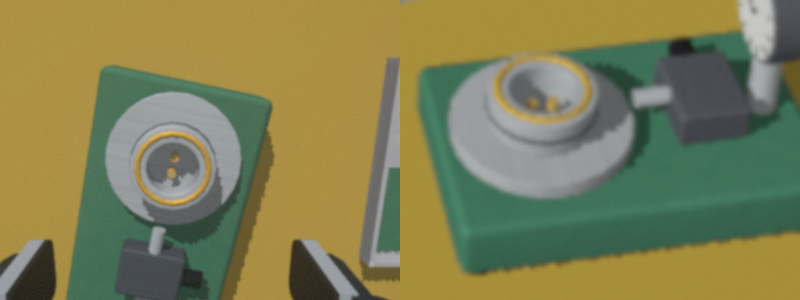

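The ring lies flat over both pins. Next I'll return red, checking the ring position meanwhile.

Converted, 0.5812 m is 0.9687, 0.19 m is 0.3167.

>>> inch_along:
  moves:
    - [[0.085, 0.0167, 0.0667, 0, 0], [0.085, 0.025, 0.15, 0, 0], [0.085, 0.0333, 0.2333, 0, 0], [0.085, 0.05, 0.3167, 0, 0], [0.085, 0.0583, 0.4, 0, 0], [0.085, 0.0667, 0.4833, 0, 0], [0.085, 0.0833, 0.5667, 0, 0], [0.085, 0.0917, 0.65, 0, 0], [0.085, 0.1, 0.7333, 0, 0], [0.085, 0.1167, 0.8167, 0, 0], [0.085, 0.125, 0.9, 0, 0], [0.085, 0.1343, 0.9687, 0, 0], [0.085, 0.1343, 0.9687, 0, 0], [0.085, 0.1343, 0.9687, 0, 0], [0.085, 0.1343, 0.9687, 0, 0], [0.085, 0.1343, 0.9687, 0, 0], [0.085, 0.1343, 0.9687, 0, 0]]

```text
t: 28.95
eef_pos: [0.4158, 0.271, 0.1893]
eef_rot: [[-0.999, -0.054, -0.0], [-0.054, 0.999, -0.0], [0.0, -0.0, -1.0]]
contact_force: [0.5, -0.2, -0.5]
width: 0.0851
gripper_force: 0.0
```

Run:
```python
from h import *
print('ring',wz('w4.npz',(313,228),.072),'stage',wz('w4.npz',(313.5,217),.05))
delta([.4152,.272,.0632],np.pi/2+.055)
s=arm.read_state()
c=arm.camera('wrist'); np.savez('w5.npz',K=c['camera_matrix'],T=c['tool_from_camera'],p=s['eef_pos'],R=s['eef_rot'])
cv2.imwrite('pics/w5.png',c['frame'])
```

```text
ring [ 0.5275592  -0.30347312  0.072     ] stage [ 0.52520288 -0.30322504  0.05      ]
shift [0.0005 0.001  0.1261] turn -0.001
```

View pics/w5.png

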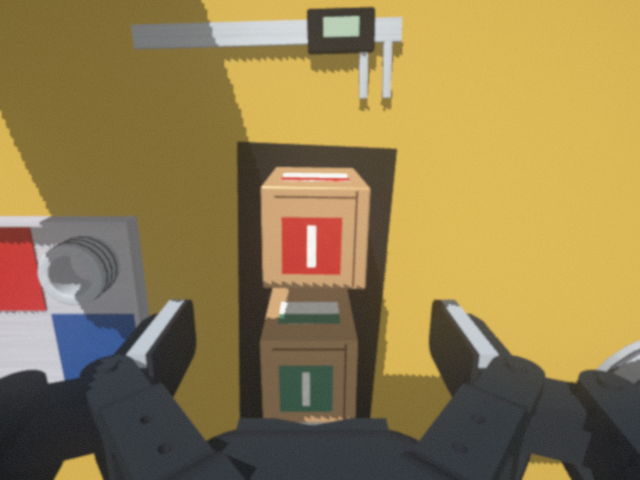

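The ring is within 3 mm of the stage centre. The red carton stands square below the gripper, with its label at (311,246). I'll grip it.

Converted, 0.126 m is 0.21, 0.11 m is 0.1833.

>>> inch_along:
  moves:
    - [[0.085, 0, 0.0017, 0.0667, 0], [0.085, 0, 0.0017, 0.1333, 0], [0.085, 0, 0.0017, 0.1833, 0], [0.085, 0, 0.0017, 0.21, 0], [0.085, 0, 0.0017, 0.21, 0], [0.085, 0, 0.0017, 0.21, 0], [0, 0, 0.0017, 0.21, 0], [0, 0, 0.0017, 0.21, 0], [0, 0, 0.0017, 0.21, 0], [0, 0, 0.0017, 0.21, 0], [0, 0, 0.0017, 0.21, 0], [0, 0, 0.0017, 0.21, 0], [0, 0, 0.0017, 0.21, 0], [0, 0, 0.0017, 0.21, 0]]

```text
t: 30.4
eef_pos: [0.4159, 0.2729, 0.0645]
eef_rot: [[-0.999, -0.055, 0.001], [-0.055, 0.999, 0.001], [-0.002, 0.001, -1.0]]
contact_force: [-1.0, -2.6, 10.9]
width: 0.0633
gripper_force: 63.4
```

>>> inch_along:
  moves:
    - [[0, 0, 0, -0.05, 0], [0, 0, 0, -0.1167, 0], [0, 0, 0, -0.1833, 0], [0, 0, 0, -0.2083, 0], [0, 0, 0, -0.2083, 0], [0, 0, 0, -0.2083, 0]]

```text
t: 31.0
eef_pos: [0.4151, 0.2726, 0.1878]
eef_rot: [[-0.998, -0.055, -0.0], [-0.055, 0.998, -0.0], [0.0, -0.0, -1.0]]
contact_force: [0.7, 0.0, -7.4]
width: 0.063
gripper_force: 73.5
```

Run:
```python
from h import *
delta([.4855,-.0043,.19],np.pi/2+.055)
```

```text
shift [-0.055  -0.2803 -0.0021] turn 0.0
```

Converted, -0.2803 m is -0.4672, -0.26 m is -0.4333.

>>> inch_along:
  moves:
    - [[0, -0.0083, -0.05, 0, 0], [0, -0.0167, -0.1167, 0, 0], [0, -0.0333, -0.1833, 0, 0], [0, -0.05, -0.25, 0, 0], [0, -0.0667, -0.3167, 0, 0], [0, -0.0833, -0.3833, 0, 0], [0, -0.0917, -0.4333, 0, 0], [0, -0.0917, -0.4672, 0, 0], [0, -0.0917, -0.4672, 0, 0], [0, -0.0917, -0.4672, 0, 0], [0, -0.0917, -0.4672, 0, 0]]

```text
t: 32.1
eef_pos: [0.4854, -0.0031, 0.1877]
eef_rot: [[-0.998, -0.056, -0.001], [-0.056, 0.998, 0.0], [0.001, 0.0, -1.0]]
contact_force: [-1.3, 0.6, -6.8]
width: 0.0636
gripper_force: 73.0
```

>>> inch_along:
  moves:
    - [[0, 0, 0, 0.0667, 0], [0, 0, 0, 0.1333, 0], [0, 0, 0, 0.1667, 0], [0, 0, 0, 0.1867, 0], [0, 0, 0, 0.1967, 0], [0, 0, 0, 0.1983, 0], [0, 0, 0, 0.1983, 0], [0, 0, 0, 0.1983, 0]]

```text
t: 32.9
eef_pos: [0.486, -0.0038, 0.0699]
eef_rot: [[-0.998, -0.055, 0.001], [-0.055, 0.998, 0.0], [-0.001, -0.0, -1.0]]
contact_force: [0.4, -0.3, -5.9]
width: 0.0633
gripper_force: 73.0
```

Converted, -0.125 m is -0.2083, 0.0022 m is 0.0037.

>>> inch_along:
  moves:
    - [[0, 0, 0, 0.0025, 0], [0, 0, 0, 0.0037, 0], [0, 0, 0, 0.0037, 0], [0.085, 0, 0, 0.0037, 0], [0.085, 0, 0, 0.0037, 0], [0.085, 0, 0, 0.0037, 0], [0.085, 0, 0, 0.0037, 0], [0.085, 0, 0, 0.0037, 0], [0.085, 0, 0, -0.0333, 0], [0.085, 0, 0, -0.1, 0], [0.085, 0, 0, -0.1667, 0], [0.085, 0, 0, -0.2083, 0]]

```text
t: 34.1
eef_pos: [0.486, -0.0039, 0.1969]
eef_rot: [[-0.998, -0.055, 0.002], [-0.055, 0.998, 0.0], [-0.002, -0.0, -1.0]]
contact_force: [-0.1, -0.1, -0.6]
width: 0.0853
gripper_force: 0.0
```

>>> inch_along:
  moves:
    - [[0.085, -0.0083, 0.0667, 0, 0], [0.085, -0.0167, 0.1417, 0, 0], [0.085, -0.0333, 0.2167, 0, 0], [0.085, -0.05, 0.2917, 0, 0], [0.085, -0.0583, 0.3667, 0, 0], [0.085, -0.0717, 0.425, 0, 0], [0.085, -0.0717, 0.4607, 0, 0], [0.085, -0.0717, 0.4607, 0, 0], [0.085, -0.0717, 0.4607, 0, 0], [0.085, -0.0717, 0.4607, 0, 0], [0.085, -0.0717, 0.4607, 0, 0]]

```text
t: 35.2
eef_pos: [0.5137, 0.2734, 0.1944]
eef_rot: [[-0.999, -0.054, 0.0], [-0.054, 0.999, -0.0], [-0.0, -0.0, -1.0]]
contact_force: [0.6, -0.7, -0.3]
width: 0.085
gripper_force: 0.0
```

Run:
```python
from h import *
delta([.5138,.2745,.0632],np.pi/2+.055)
```

```text
shift [-1.000e-04  1.100e-03  1.312e-01] turn -0.001
```

Converted, 0.131 m is 0.2183, 0.11 m is 0.1833.

>>> inch_along:
  moves:
    - [[0.085, 0, 0.0017, 0.0667, 0], [0.085, 0, 0.0017, 0.1333, 0], [0.085, 0, 0.0017, 0.1833, 0], [0.085, 0, 0.0017, 0.2183, 0], [0.085, 0, 0.0017, 0.2183, 0], [0.085, 0, 0.0017, 0.2183, 0], [0, 0, 0.0017, 0.2183, 0], [0, 0, 0.0017, 0.2183, 0], [0, 0, 0.0017, 0.2183, 0], [0, 0, 0.0017, 0.2183, 0], [0, 0, 0.0017, 0.2183, 0], [0, 0, 0.0017, 0.2183, 0], [0, 0, 0.0017, 0.2183, 0], [0, 0, 0.0017, 0.2183, 0]]

```text
t: 36.6
eef_pos: [0.514, 0.2754, 0.0648]
eef_rot: [[-0.998, -0.055, 0.002], [-0.055, 0.998, 0.001], [-0.002, 0.0, -1.0]]
contact_force: [-1.7, -1.9, 10.3]
width: 0.0632
gripper_force: 63.8
```

>>> inch_along:
  moves:
    - [[0, 0, 0, -0.05, 0], [0, 0, 0, -0.1167, 0], [0, 0, 0, -0.1833, 0], [0, 0, 0, -0.2083, 0], [0, 0, 0, -0.2083, 0], [0, 0, 0, -0.2083, 0]]

```text
t: 37.2
eef_pos: [0.5131, 0.2752, 0.1878]
eef_rot: [[-0.998, -0.055, -0.0], [-0.055, 0.998, -0.0], [0.0, -0.0, -1.0]]
contact_force: [-0.0, -0.6, -4.3]
width: 0.0635
gripper_force: 69.8
```

Run:
```python
from h import *
delta([.573,-.082,.19],np.pi/2+.055)
```

```text
shift [-0.0401 -0.3599 -0.0021] turn 0.0
```

Converted, -0.36 m is -0.6, -0.01 m is -0.0167.

>>> inch_along:
  moves:
    - [[0, -0.0083, -0.05, -0.0167, 0], [0, -0.0167, -0.1167, -0.0167, 0], [0, -0.025, -0.1833, -0.0167, 0], [0, -0.0333, -0.25, -0.0167, 0], [0, -0.0417, -0.3167, -0.0167, 0], [0, -0.05, -0.3833, -0.0167, 0], [0, -0.0583, -0.45, -0.0167, 0], [0, -0.0667, -0.5167, -0.0167, 0], [0, -0.0667, -0.5667, -0.0167, 0], [0, -0.0667, -0.6, 0, 0], [0, -0.0667, -0.6, 0, 0], [0, -0.0667, -0.6, 0, 0], [0, -0.0667, -0.6, 0, 0]]

```text
t: 38.5
eef_pos: [0.573, -0.0808, 0.1878]
eef_rot: [[-0.998, -0.056, -0.001], [-0.056, 0.998, 0.001], [0.001, 0.001, -1.0]]
contact_force: [-0.2, 0.2, -5.3]
width: 0.063
gripper_force: 69.5
```

>>> inch_along:
  moves:
    - [[0, 0, 0, 0.0667, 0], [0, 0, 0, 0.1333, 0], [0, 0, 0, 0.1667, 0], [0, 0, 0, 0.1867, 0], [0, 0, 0, 0.1967, 0], [0, 0, 0, 0.2, 0], [0, 0, 0, 0.2, 0], [0, 0, 0, 0.2, 0]]

```text
t: 39.3
eef_pos: [0.5736, -0.0819, 0.0692]
eef_rot: [[-0.998, -0.055, 0.001], [-0.055, 0.998, -0.0], [-0.001, -0.0, -1.0]]
contact_force: [-0.2, -0.5, -3.3]
width: 0.0635
gripper_force: 69.4
```

Converted, -0.125 m is -0.2083, -0.1 m is -0.1667.

>>> inch_along:
  moves:
    - [[0, 0, 0, 0.0017, 0], [0, 0, 0, 0.0023, 0], [0, 0, 0, 0.0023, 0], [0.085, 0, 0, 0.0023, 0], [0.085, 0, 0, 0.0023, 0], [0.085, 0, 0, 0.0023, 0], [0.085, 0, 0, 0.0023, 0], [0.085, 0, 0, 0.0023, 0], [0.085, 0, 0, -0.0333, 0], [0.085, 0, 0, -0.1, 0], [0.085, 0, 0, -0.1667, 0], [0.085, 0, 0, -0.2083, 0]]

```text
t: 40.5
eef_pos: [0.5736, -0.0818, 0.1961]
eef_rot: [[-0.998, -0.055, 0.002], [-0.055, 0.998, -0.0], [-0.002, -0.0, -1.0]]
contact_force: [-0.3, -0.6, -1.3]
width: 0.0848
gripper_force: 0.0
```

>>> inch_along:
  moves:
    - [[0.085, -0.0167, 0.0667, 0, 0], [0.085, -0.025, 0.1417, 0, 0], [0.085, -0.0333, 0.2167, 0, 0], [0.085, -0.05, 0.2917, 0, 0], [0.085, -0.0583, 0.3667, 0, 0], [0.085, -0.075, 0.4417, 0, 0], [0.085, -0.0833, 0.5167, 0, 0], [0.085, -0.0988, 0.5903, 0, 0], [0.085, -0.0988, 0.5903, 0, 0], [0.085, -0.0988, 0.5903, 0, 0], [0.085, -0.0988, 0.5903, 0, 0], [0.085, -0.0988, 0.5903, 0, 0], [0.085, -0.0988, 0.5903, 0, 0]]

```text
t: 41.8
eef_pos: [0.6131, 0.2742, 0.1935]
eef_rot: [[-0.999, -0.054, 0.0], [-0.054, 0.999, -0.0], [-0.0, -0.0, -1.0]]
contact_force: [0.2, 0.3, -0.2]
width: 0.0849
gripper_force: 0.0
```

Run:
```python
from h import *
delta([.6134,.2752,.0632],np.pi/2+.055)
```

```text
shift [-0.0004  0.001   0.1303] turn -0.001
```

Converted, 0.13 m is 0.2167, 0.11 m is 0.1833.

>>> inch_along:
  moves:
    - [[0.085, 0, 0.0017, 0.0667, 0], [0.085, 0, 0.0017, 0.1333, 0], [0.085, 0, 0.0017, 0.1833, 0], [0.085, 0, 0.0017, 0.2167, 0], [0.085, 0, 0.0017, 0.2167, 0], [0.085, 0, 0.0017, 0.2167, 0], [0, 0, 0.0017, 0.2167, 0], [0, 0, 0.0017, 0.2167, 0], [0, 0, 0.0017, 0.2167, 0], [0, 0, 0.0017, 0.2167, 0], [0, 0, 0.0017, 0.2167, 0], [0, 0, 0.0017, 0.2167, 0], [0, 0, 0.0017, 0.2167, 0], [0, 0, 0.0017, 0.2167, 0]]

```text
t: 43.2
eef_pos: [0.6134, 0.2762, 0.065]
eef_rot: [[-0.998, -0.055, 0.002], [-0.055, 0.998, 0.001], [-0.002, 0.0, -1.0]]
contact_force: [-2.6, -2.0, 9.2]
width: 0.0633
gripper_force: 64.9
```

>>> inch_along:
  moves:
    - [[0, 0, 0, -0.05, 0], [0, 0, 0, -0.1167, 0], [0, 0, 0, -0.1833, 0], [0, 0, 0, -0.2083, 0], [0, 0, 0, -0.2083, 0], [0, 0, 0, -0.2083, 0]]

```text
t: 43.8
eef_pos: [0.6125, 0.2759, 0.1876]
eef_rot: [[-0.998, -0.055, -0.001], [-0.055, 0.998, -0.001], [0.001, -0.001, -1.0]]
contact_force: [0.1, -0.5, -4.9]
width: 0.063
gripper_force: 69.1
```

Run:
```python
from h import *
delta([.5635,.082,.19],np.pi/2+.055)
```

```text
shift [ 0.0596 -0.1909 -0.0022] turn 0.0
```

Converted, -0.1909 m is -0.3182, -0.17 m is -0.2833.

>>> inch_along:
  moves:
    - [[0, 0.0167, -0.05, 0, 0], [0, 0.0333, -0.1083, 0, 0], [0, 0.0583, -0.1667, 0, 0], [0, 0.075, -0.2333, 0, 0], [0, 0.0917, -0.2833, 0, 0], [0, 0.0993, -0.3182, 0, 0], [0, 0.0993, -0.3182, 0, 0], [0, 0.0993, -0.3182, 0, 0], [0, 0.0993, -0.3182, 0, 0]]

```text
t: 44.7
eef_pos: [0.5636, 0.0831, 0.1877]
eef_rot: [[-0.998, -0.056, -0.001], [-0.056, 0.998, 0.0], [0.001, 0.0, -1.0]]
contact_force: [0.3, -0.1, -4.3]
width: 0.0629
gripper_force: 69.1
```

>>> inch_along:
  moves:
    - [[0, 0, 0, 0.0667, 0], [0, 0, 0, 0.1333, 0], [0, 0, 0, 0.1667, 0], [0, 0, 0, 0.1867, 0], [0, 0, 0, 0.1967, 0], [0, 0, 0, 0.1992, 0], [0, 0, 0, 0.1992, 0], [0, 0, 0, 0.1992, 0]]

```text
t: 45.5
eef_pos: [0.5642, 0.0823, 0.0697]
eef_rot: [[-0.998, -0.055, 0.001], [-0.055, 0.998, 0.0], [-0.001, 0.0, -1.0]]
contact_force: [-0.6, -0.0, -4.4]
width: 0.0628
gripper_force: 68.8
```

Release, rise, and move well aside toward the mat for the final check.

Converted, -0.16 m is -0.2667, -0.14 m is -0.2333.

>>> inch_along:
  moves:
    - [[0, 0, 0, 0.0017, 0], [0, 0, 0, 0.003, 0], [0, 0, 0, 0.003, 0], [0.085, 0, 0, 0.003, 0], [0.085, 0, 0, 0.003, 0], [0.085, 0, 0, 0.003, 0], [0.085, 0, 0, 0.003, 0], [0.085, 0, 0, 0.003, 0], [0.085, 0, 0, -0.0333, 0], [0.085, 0, 0, -0.1, 0], [0.085, 0, 0, -0.1667, 0], [0.085, 0, 0, -0.2333, 0], [0.085, 0, 0, -0.2667, 0]]

```text
t: 46.8
eef_pos: [0.5644, 0.0824, 0.232]
eef_rot: [[-0.998, -0.055, 0.003], [-0.055, 0.998, 0.001], [-0.003, 0.0, -1.0]]
contact_force: [0.0, 0.2, -1.1]
width: 0.085
gripper_force: 0.0
```

>>> inch_along:
  moves:
    - [[0.085, 0.05, 0.05, 0, 0], [0.085, 0.1, 0.1167, 0, 0], [0.085, 0.15, 0.1833, 0, 0], [0.085, 0.1833, 0.25, 0, 0], [0.085, 0.1833, 0.3167, 0, 0], [0.085, 0.1833, 0.3833, 0, 0], [0.085, 0.1833, 0.45, 0, 0], [0.085, 0.1833, 0.5, 0, 0], [0.085, 0.1833, 0.5, 0, 0], [0.085, 0.1833, 0.5, 0, 0], [0.085, 0.1833, 0.5, 0, 0]]

```text
t: 47.9
eef_pos: [0.4378, 0.3747, 0.2288]
eef_rot: [[-0.999, -0.054, 0.0], [-0.054, 0.999, -0.001], [-0.0, -0.001, -1.0]]
contact_force: [-0.6, -0.5, -1.1]
width: 0.0851
gripper_force: 0.0
```

Run:
```python
from h import *
a=arm.camera('top')['frame']; b=arm.camera('side')['frame']
A=cv2.resize(a[170:290,245:405],None,fx=2.5,fy=2.5,interpolation=cv2.INTER_CUBIC)
B=cv2.resize(b[165:385,255:475],(400,300),interpolation=cv2.INTER_CUBIC)
cv2.imwrite('pics/f.png',np.hstack([A,B]))
```

```text
(no output)
```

View pics/f.png

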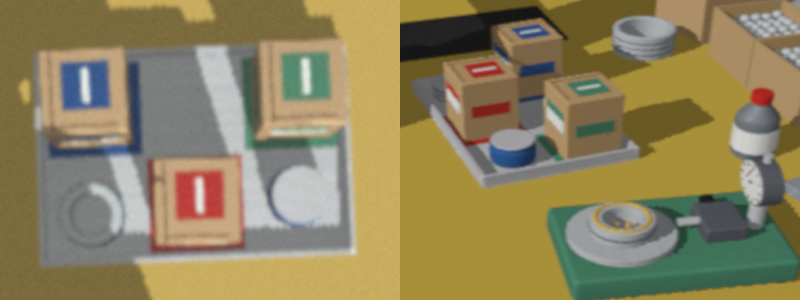

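The final view shows all three cartons upright, with labels within 1–2 px of their starting places (blue (85,86), green (306,77), red (199,196) in the crop). The ring lies flat on the stage at (622,222). I'll hand in.

```bash
python3 -c "
from station import arm
print(arm.sign_off())"
```

```text
the job is handed in; nothing more can be done
None
```

The job is handed in at about 48 s of the 147 s allowed: the ring lies flat over the gauge's pins and the three cartons stand upright in their own bays, as the last pictures show; the hand-in returned no verdict.

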